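Tip the round blank out of the kit tray into the probe station's catch tray

ROBOT

A 6-joint arm with a two-finger parallel gripper is mounted at the origin on the work surface. World frame = base frame: x ahead of the robot, y to its left, z up, the work surface at z = 0. Lengths are in m, angles in rad, forces in N, time in s.
With the tool pointing down it reaches from about 0.25 to 0.775 m from the base axis. Payload 4 kg.
Tool frame: the origin (TCP) lies on the centre line of the jaws, within the pads' length; the fingertips stand 17 mm ahead of it and the grasp point (between the pads) lies 2 mm behind it; z points along the fingers, y is the line along which they close (so a half turn about z gives the same grasp; the last joint's range is limited). The gripper opens to 94 mm and grips with 3 to 60 N. Pads are 16 mm wide; open, the fingers measure 119 mm over their backs; the gripper's body (75 mm by 177 mm) begins 78 mm behind the grasp point.
Start: joints at [1.127, 0.087, 1.371, -0, 1.684, -0.103], TCP at [0.184, 0.518, 0.223] pointing down, gripper open.
Joint ranges: [-3.1, 3.1], [-0.76, 2.03], [0.27, 2.55], [-1.08, 4.22], [0.17, 2.65], [-2.57, 2.57]. Speed limits (rad/s): [2.79, 2.79, 3.14, 3.14, 3.14, 3.14].

INTERFACE

Orientations are given as [roll, pitch, yaw] about the fixed x, y, z axes, in that order (R = Rz(yaw) Ry(pitch) Rx(roll)).
In Python, from bench import robot gives the robot as it stands.
- The arm moves only by the tool servo_tool, never from a script. Its argument "plan" is a list of rows, each a list of 7 numbers: the shift along the tool's x, y, z normalised to -1 to 1, where 1 is 0.1 m, then the turn, a rotation vector about the tool's x, y, z normalised to -1 to 1, where 1 is pi/2 rad, then the finger opening in mm, from 0 to 94. In form: [[x, y, z, ax, ay, az, gripper], ...]. A call has 1 to 12 rows; each row is the pose to reach, as a shift and turn from the pose commanded when the call began, along the tool's axes at that moment; what a row does not reach only later rows make up. A row lasts 1/12 s, in which the tool goes at most 41.7 mm and 7.16 degrees, less where a joint would pass 70% of its speed; a pose out of reach is approached as far as the arm can. A call with a number of a shift or a turn outside -1 to 1 is refused whole. A call with a gripper value outside its range is refused whole. The fingers move at their own pace and stop on an object; the grip force is fixed at half the most. Time passes only in rows, so rows that repeat a pose let the fingers close. It gives the time, the measured TCP pose, the force, the opening and the grip force at its end, in the units of the state.
- robot.get_obs(): the state, without advancing time (a new reading comes with each control period).
- robot.snapshot(name): name is "scene" or "side" or "wrist"; returns the picture (480x640x3 uint8, red, green, blue); there is no depth.
- robot.camera_params(name): a dict with "camera_matrix" (3x3 intrinsics, pixels), "rvec" (rotation vector, rad) and "tvec" (3), from world to camera coordinates, as OpenCV has them; the wrist camera has in their place "tool_from_camera" (4x4, takes a point from camera to tool coordinates, whose origin is the TCP and whose axes are the flange's). Camera axes: x right, y down, z forward; pixel columns grow to the right and rows downward; lengths in m; the calibration is good to about 2 mm. A picture is of the moment at which its call begins: read the wrist's pose just before it. camera_params takes no time and is no camera call.
- robot.close_job(): hands the job in; it is judged then, once.
Trained networks look in the newest picture that a camera, given by its name, has taken for a name from the list of things; names that differ only in an ending like _2 or _b are one class to them, and where a whole thing is asked for, a point or a joint stands for the part that bears it (a point fixed in the world has none). Each returns a list of dicts, best first, with "conf" (0 to 1); they miss things now and then, are a little off and sometimes report something else, mostly with a low value. They report only what shows in the picture. A call takes as long as a camera call. They do not tell look-alikes from the thing itself.
- robot.find_in(thing, camera): "extent" ([centre column, centre row, width, height] in pixels, round what is visible of it).
The state is a dict: "time": time; "joint_positions": joint angles; "qvel": joint speeds; "joint_torque": joint torques, N m; "tool_pos": TCP position; "ee_rot": TCP orientation; "wrist_force": force on the tool from outside, world axes, zero at the start; "wrist_torque": the same for the moment, N m; "width": finger opening in m; "finger_force": force on a finger pad.
Only numpy, scipy, OpenCV 4.12 (cv2) and the standard library are available. Lean on these libraries where they do the work, as an engineer would, in place of code of your own. Each camera call takes 0.05 s, during which the arm holds its last target. There are 200 camera calls.

TASK

Swing the brass catch tray out from under the probe station's platen, all the way to its stop, by pushing its ear. Then take the black four-bay kit tray by its handle and tip it over its corner so that only the round blank slides out through its corner gap into the catch tray, and set the kit tray back down flat on the bench. The three square blanks stay in the kit tray, the gripper must not touch any blank, and the other things on the bench are left alone.

Things in the scene. Friction and masses are not known exactly. Their poses are not given: they have to be found in the camera images.
- kit: Loose black plastic kit tray, 200 x 200 mm, rim 28 mm high, floor 4 mm, walls 5 mm; 0.6 kg with its blanks. Dividers along its x and y make four bays of 93 x 93 mm, one per quadrant. At every outer corner both rim walls are cut away for 48 mm, leaving a 68 mm gap across the corner; the floor stays a full square. Origin: centre of the underside; z up.
- kit_handle (a point): Middle of the tray's upright flat aluminium handle, 64 mm above the underside. The handle stands at the tray's centre, 80 mm long along the tray's x, 14 mm thick along y, its top 84 mm above the underside. Axes as the tray.
- disc: The round blank: plain aluminium disc, 54 mm across, 12 mm thick, 70 g, in any one of the four bays. Origin: centre of its underside. Blanks slide in the tray from 12 to 17 degrees of tilt, well at 30 to 35. Tipped straight towards a corner, only that corner's bay empties; the other blanks stop against walls and dividers.
- square_a: A square blank: plain aluminium, 50 x 50 x 12 mm, 80 g, lying in another bay. Origin: centre of its underside.
- square_b: A second, identical square blank in another bay.
- square_c: A third, identical square blank in another bay.
- pin (a point): Top (56 mm above the bench) of the fixed vertical steel pin in the catch tray's hinged corner. Its axes are the station's and do not turn with the catch tray; the parked catch tray lies towards -x and -y of it.
- catch (a joint): Angle of the catch tray about the pin, rad: 0 parked under the platen, grows as it swings out (clockwise seen from above) to its stop at 1.4. It stays where it is left; swinging it takes about 1 N at the ear.
- catch_mid (a point): Centre of the catch tray's inner floor, 12 mm above the bench. The catch tray is an open brass box, inside 180 mm (its x) x 150 mm (its y), rim 38 mm above the bench, walls 5 mm. The axes turn with the tray: the pin is at x +83, y +68 mm from this point; at joint 0 the axes are those of pin.
- ear (a point): Top of the ear, an upright brass plate that sticks out from the catch tray's free corner, continuing its leading side: 50 mm long along the catch tray's x (this point lies 20 mm from its outer end), 10 mm thick along y, reaching from 10 to 56 mm above the bench. It is 208 mm from the pin. Pushed on its -y face it swings the tray out. Axes as catch_mid.
- bottle: White plastic bottle, 56 mm across, 130 mm high; leave alone. Origin: centre of its underside.
- clear_box: Open clear plastic box, 110 x 80 x 50 mm; leave alone. Origin: centre of its underside.
- objective: Steel microscope objective standing up, 40 mm across, 62 mm high; leave alone. Origin: centre of its underside.
- station: Fixed probe station, origin on the bench under the pin, axes as pin. Its steel platen, 52 to 62 mm above the bench, spans x -188 to +28, y -208 to -43 mm from the origin and covers most of the parked catch tray. A black positioner stands on it, up to 97 mm above the bench, at x -80 to +10, y -195 to -85 mm with its arm.
Mind the look-alikes: they are no part of the job. Leave any blue or red look-alike of the square_b alone.

How it is judged:
On the way, in this order (a step that is already met when the one before it is completed fails the run):
1. the catch tray is swung out to its stop (value of joint catch above 1.25 rad), for 0.2 s.
2. the kit tray is held up and tipped, with the round blank still in it (angle between kit's own z axis and vertical above 0.2 rad and height (world z) of kit_handle above 0.1 m and distance between disc and kit below 0.16 m), for 0.05 s.
3. the round blank has slid into the catch tray (x of disc in the frame of catch_mid between -0.09 and 0.09 m and y of disc in the frame of catch_mid between -0.075 and 0.075 m and z of disc in the frame of catch_mid between -0.01 and 0.035 m), for 0.2 s.
At the end, for the whole second after the job is handed in: The round blank lies at rest inside the catch tray (its centre within the walls and below 35 mm over the floor), the catch tray is within 0.15 rad of its stop, the kit tray stands flat on the bench (underside within 8 mm of it, tilt below 0.08 rad), at rest, with all three square blanks inside it (all of step 3 and linear speed of each of disc, kit below 0.02 m/s and value of joint catch above 1.25 rad and height (world z) of kit below 0.008 m and angle between kit's own z axis and vertical below 0.08 rad and x of square_a in the frame of kit between -0.1 and 0.1 m and y of square_a in the frame of kit between -0.1 and 0.1 m and z of square_a in the frame of kit between -0.005 and 0.028 m and x of square_b in the frame of kit between -0.1 and 0.1 m and y of square_b in the frame of kit between -0.1 and 0.1 m and z of square_b in the frame of kit between -0.005 and 0.028 m and x of square_c in the frame of kit between -0.1 and 0.1 m and y of square_c in the frame of kit between -0.1 and 0.1 m and z of square_c in the frame of kit between -0.005 and 0.028 m); the robot touches nothing.
It fails at once if the gripper touches a blank (contact force between the fingers and disc above 1 N or contact force between the fingers and square_a above 1 N or contact force between the fingers and square_b above 1 N or contact force between the fingers and square_c above 1 N).
It fails at once if a thing that should be left alone is moved more than 30 mm (distance of any of bottle, clear_box, objective from where it was at the start of the episode above 0.03 m).
It also fails if it takes over 70 s, if anything falls off the work surface, if the arm or the gripper's body presses on something with over 40 N, if the wrist force passes 120 N, or if a joint passes its speed limit or range.

## Working session

There is one attempt and no reset: what is moved stays moved. The work goes in short steps, Python scripts to look and compute and a tool call to move; the robot and the scene stay as the last step left them, time stands still between calls to the robot, and variables do not carry over. Pictures are saved under pics/ and viewed, at most 10 in all, crops included, and the job is handed in when it is done.

Besides the shell and the picture viewer there is one more tool, called after "Request:" by a JSON object that holds its "method" and its "body", one argument or row to a line. servo_tool: Moves the arm, as the interface text tells. Scaled input: -1 to 1 covers 0.1 m each way for a shift and pi/2 rad each way for a turn. Its arguments: {"type":"object","properties":{"plan":{"type":"array","items":{"type":"array","items":{"type":"number"}}}},"required":["plan"]}

```bash
ls; mkdir -p pics; cat > h.py <<'E'
import numpy as np, cv2
from bench import robot
from scipy.spatial.transform import Rotation as R
def cam(n):
    p=robot.camera_params(n); K=np.array(p["camera_matrix"],float)
    if "rvec" in p:
        Rm=cv2.Rodrigues(np.array(p["rvec"],float))[0]; t=np.array(p["tvec"],float).ravel()
        return K,Rm,t
    o=robot.get_obs(); T=np.eye(4); T[:3,:3]=R.from_euler('xyz',o["ee_rot"]).as_matrix(); T[:3,3]=o["tool_pos"]
    W=np.linalg.inv(T@np.array(p["tool_from_camera"])); return K,W[:3,:3],W[:3,3]
def back(c,uv,z):
    K,Rm,t=c; d=Rm.T@np.linalg.solve(K,[uv[0],uv[1],1]); o=-Rm.T@t
    return o+d*(z-o[2])/d[2]
def proj(c,P):
    K,Rm,t=c; q=(Rm@np.atleast_2d(P).T).T+t; q=q@K.T; return q[:,:2]/q[:,2:]
def snap(n,f):
    im=robot.snapshot(n); cv2.imwrite(f"pics/{f}.png",cv2.cvtColor(im,cv2.COLOR_RGB2BGR)); return im
E
python3 - <<'E'
from h import *
print(robot.get_obs())
for n in ["scene","side","wrist"]:
    c=cam(n); snap(n,n+"0"); print(n,c[0].round(0).tolist(),(-c[1].T@c[2]).round(3),c[1].round(2).tolist())
for n in ["scene","side"]:
    for th in ["kit","kit_handle","disc","square_a","catch","ear","bottle","clear_box","objective","station"]:
        try: print(n,th,[(np.round(d["extent"]).tolist(),round(d["conf"],2)) for d in robot.find_in(th,n)][:5])
        except Exception as e: print(th,e)
E
```

```text
pics
{'time': 0.0, 'joint_positions': array([ 1.12684618e+00,  8.79364964e-02,  1.37224487e+00, -2.93062499e-05,
        1.68360946e+00, -1.03063112e-01]), 'qvel': array([ 0.00025657, -0.0004331 ,  0.00012244,  0.00074949, -0.0023836 ,
        0.00101112]), 'joint_torque': array([ 6.43848525e-04, -3.40164793e+01, -3.02433479e+01,  7.16475584e-02,
        3.27498943e-02, -2.09623690e-04]), 'tool_pos': array([0.18364884, 0.5178845 , 0.22131903]), 'ee_rot': array([-3.13940315e+00, -1.97177220e-04,  2.80070214e+00]), 'wrist_force': array([ 0.66663326, -0.22854871,  0.26973105]), 'wrist_torque': array([ 0.01407701, -0.01348614, -0.0478474 ]), 'finger_force': 0.0, 'width': 0.0937524773068578}
scene [[495.0, 0.0, 319.0], [0.0, 495.0, 244.0], [0.0, 0.0, 1.0]] [ 1.056 -0.419  0.691] [[0.63, 0.77, -0.0], [0.51, -0.42, -0.75], [-0.58, 0.47, -0.67]]
side [[442.0, 0.0, 320.0], [0.0, 442.0, 245.0], [0.0, 0.0, 1.0]] [0.26  0.54  0.724] [[-0.91, -0.42, -0.01], [-0.32, 0.69, -0.65], [0.28, -0.58, -0.76]]
wrist [[370.0, 0.0, 324.0], [0.0, 370.0, 235.0], [0.0, 0.0, 1.0]] [0.121 0.541 0.383] [[0.33, 0.9
[... 1008 characters left out ...]
0, 38.0], 0.34)]
side disc [([257.0, 398.0, 30.0, 34.0], 0.82)]
side square_a [([271.0, 346.0, 31.0, 28.0], 0.98), ([317.0, 414.0, 35.0, 38.0], 0.95), ([327.0, 358.0, 36.0, 30.0], 0.91), ([395.0, 458.0, 42.0, 45.0], 0.72), ([344.0, 296.0, 31.0, 30.0], 0.65)]
side catch [([355.0, 176.0, 98.0, 49.0], 0.78), ([214.0, 219.0, 21.0, 31.0], 0.67), ([354.0, 154.0, 123.0, 98.0], 0.47)]
side ear [([355.0, 177.0, 98.0, 52.0], 0.79)]
side bottle [([158.0, 276.0, 42.0, 58.0], 0.61), ([144.0, 349.0, 88.0, 70.0], 0.49)]
side clear_box [([143.0, 352.0, 86.0, 73.0], 0.77)]
side objective [([213.0, 218.0, 21.0, 26.0], 0.7), ([271.0, 347.0, 33.0, 30.0], 0.58)]
side station [([356.0, 152.0, 117.0, 97.0], 0.75)]
```

View pics/scene0.png

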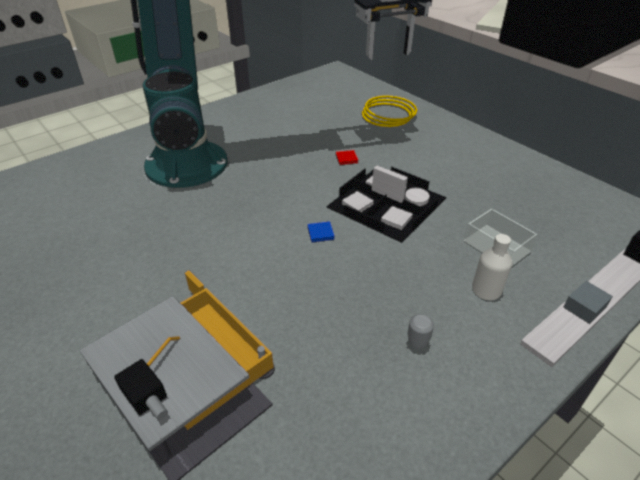

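View pics/side0.png

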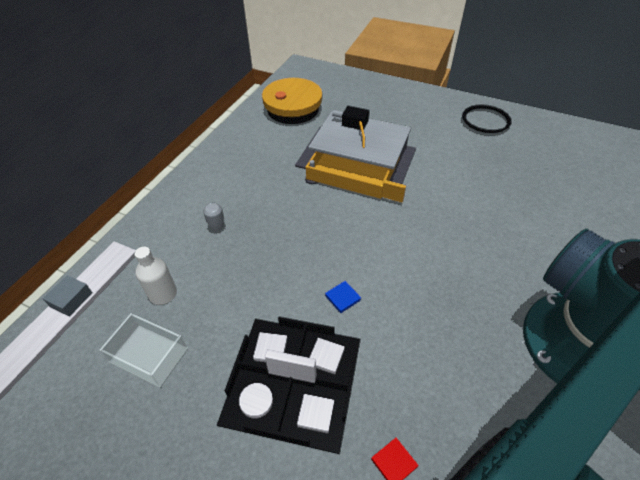

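The scene view shows the pin near (265,352) and the ear near (193,281). In the side view the kit's corners are about (257,319), (360,333), (341,447) and (220,428), with the disc at (257,400). I'll zoom in to get these more precisely.

```bash
python3 - <<'E'
from h import *
s=cv2.imread("pics/side0.png"); c=cv2.imread("pics/scene0.png")
k=cv2.resize(s[310:460,210:370],None,fx=2.5,fy=2.5,interpolation=2) #400x375
a=cv2.resize(s[140:210,290:420],None,fx=3,fy=3,interpolation=2)   #390x210
b=cv2.resize(c[260:380,165:285],None,fx=3,fy=3,interpolation=2)   #360x360
o=np.zeros((600,800,3),np.uint8); o[:375,:400]=k; o[380:590,:390]=a; o[:360,420:780]=b
cv2.imwrite("pics/z.png",o)
cs,cc=cam("side"),cam("scene")
for uv in [(257,319),(360,333),(341,447),(220,428)]: print(back(cs,uv,.004).round(3))
print("disc",back(cs,(257,400),.016).round(3))
print("pin side",back(cs,(312,163),.056).round(3),"scene",back(cc,(264,352),.056).round(3))
print("ear end side",back(cs,(405,184),.056).round(3),"scene",back(cc,(189,273),.056).round(3))
for n,uv in [("bottle",(163,300)),("box",(145,365)),("obj",(216,228))]: print(n,back(cs,uv,0).round(3))
E
```

```text
[0.554 0.204 0.004]
[0.369 0.151 0.004]
[0.322 0.346 0.004]
[0.507 0.4   0.004]
disc [0.473 0.34  0.016]
pin side [ 0.629 -0.191  0.056] scene [ 0.645 -0.195  0.056]
ear end side [ 0.408 -0.211  0.056] scene [ 0.416 -0.202  0.056]
bottle [0.744 0.242 0.   ]
box [0.687 0.365 0.   ]
obj [0.757 0.039 0.   ]
```

View pics/z.png

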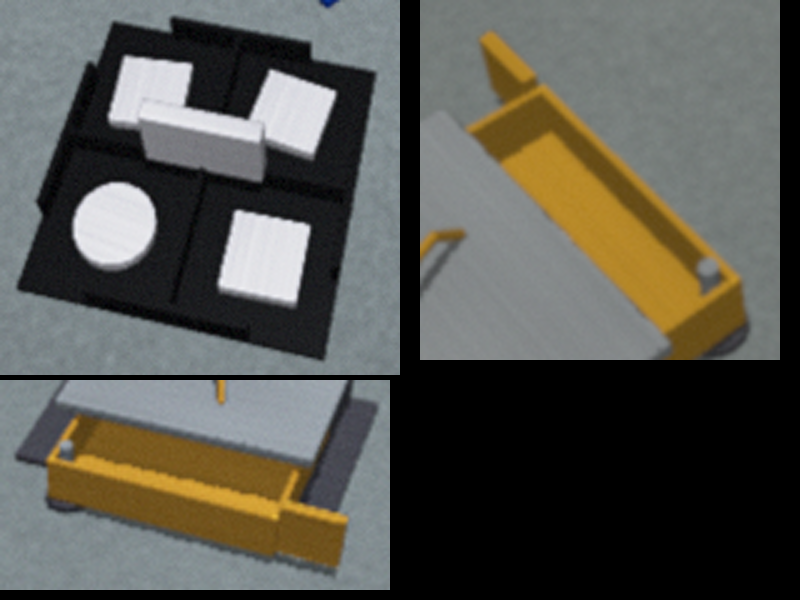

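The crops show the pin top at about scene (261,347) and side (312,161), with the ear intact and the disc in the kit's lower-left bay in the side view. I'll fit both poses.

```bash
cat >> h.py <<'E'
def rel(p,rpy,p0=None,r0=None):
    """row numbers to go from pose p0,r0 (default measured) to p,rpy"""
    o=robot.get_obs(); p0=o["tool_pos"] if p0 is None else p0; r0=o["ee_rot"] if r0 is None else r0
    A=R.from_euler('xyz',r0); B=R.from_euler('xyz',rpy) if not isinstance(rpy,R) else rpy
    return (A.inv().apply(np.array(p)-p0)/.1).round(3),((A.inv()*B).as_rotvec()/(np.pi/2)).round(3)
E
python3 - <<'E'
from h import *
from scipy.optimize import least_squares as LS
cs,cc=cam("side"),cam("scene")
rot=lambda a:np.array([[np.cos(a),-np.sin(a)],[np.sin(a),np.cos(a)]])
def pts(q,L):
    L=np.array(L,float); return np.c_[L[:,:2]@rot(q[2]).T+q[:2],L[:,2]]
# kit: order C1(+x,-y) C2(-x,-y) C3(-x,+y) C4(+x,+y)
Lk=[(.1,-.1,.002),(-.1,-.1,.002),(-.1,.1,.002),(.1,.1,.002)]
us=np.array([(254.8,318.8),(360,338.8),(340,453.2),(218,426)])
uc=np.array([(445,201),(391,166),(328,206),(402,241)]) # scene corners rough: which is which checked by residual
r=LS(lambda q:(proj(cs,pts(q,Lk))-us).ravel(),[.44,.27,.28]); print("kit",r.x.round(4),r.fun.round(1)); print(proj(cc,pts(r.x,Lk)).round(0).tolist())
Lp=[(0,0,.056),(-.228,.0145,.056)]
vs=np.array([(312,161),(405,185.3)]); vc=np.array([(261.5,346.5),(188.7,271)])
f=lambda q:np.r_[(proj(cs,pts(q,Lp))-vs).ravel(),(proj(cc,pts(q,Lp))-vc).ravel()]
r=LS(f,[.64,-.19,.12]); q=r.x; print("station",q.round(4),r.fun.round(1))
for n,l in [("ear",(-.208,.0095,.056)),("start",(-.212,-.025,.0)),("contact",(-.212,-.01,0))]: print(n,pts(q,[l]).round(4))
print("blue",back(cs,(343,297),.01).round(3),"wrist",(robot.camera_params("wrist")["tool_from_camera"]))
print(rel(pts(q,[(-.212,-.03,.2)])[0],[np.pi,0,2.8]))
E
```

```text
kit [0.4391 0.2794 0.2279] [ 0.  -0.   0.3 -0.5  0.6  0.3 -1.  -0.1]
[[400.0, 241.0], [324.0, 206.0], [372.0, 168.0], [444.0, 196.0]]
station [ 0.6346 -0.1936  0.0953] [-1.5  0.7 -0.7  1.7 -0.3  0.8 -1.8 -1.1]
ear [[ 0.4266 -0.2039  0.056 ]]
start [[ 0.4259 -0.2386  0.    ]]
contact [[ 0.4245 -0.2237  0.    ]]
blue [0.426 0.095 0.01 ] wrist [[ 1.45996394e-03 -9.73678565e-01 -2.27920865e-01  6.65357137e-02]
 [ 9.99998178e-01  1.70187550e-03 -8.64854605e-04  1.45471581e-04]
 [ 1.22998333e-03 -2.27919187e-01  9.73679275e-01 -1.61230604e-01]
 [ 0.00000000e+00  0.00000000e+00  0.00000000e+00  1.00000000e+00]]
(array([-4.833, -6.371,  0.224]), array([ 0., -0.,  0.]))
```

Request:
{"method": "servo_tool", "body": {
  "plan": [
    [-0.69,-0.91,0,0,0,0,0],
    [-0.69,-0.91,0,0,0,0,0],
    [-0.69,-0.91,0,0,0,0,0],
    [-0.69,-0.91,0,0,0,0,0]
  ]
}}

```text
time: 1.48
tool_pos: [0.2196, 0.4058, 0.2229]
ee_rot: [-3.141, 0.002, 2.797]
wrist_force: [0.1, 0.9, -0.4]
width: 0.0708
finger_force: 0.0
```

Request:
{"method": "servo_tool", "body": {
  "plan": [
    [-0.69,-0.91,0,0,0,0,0],
    [-0.69,-0.91,0,0,0,0,0],
    [-0.69,-0.91,0,0,0,0,0],
    [-0.69,-0.91,0,0,0,0,0]
  ]
}}

```text
time: 1.82
tool_pos: [0.2543, 0.2977, 0.223]
ee_rot: [-3.142, 0.002, 2.796]
wrist_force: [0.3, 0.1, 0.2]
width: 0.0439
finger_force: 0.0
```

Request:
{"method": "servo_tool", "body": {
  "plan": [
    [-0.69,-0.91,0,0,0,0,0],
    [-0.69,-0.91,0,0,0,0,0],
    [-0.69,-0.91,0,0,0,0,0],
    [-0.69,-0.91,0,0,0,0,0]
  ]
}}

```text
time: 2.15
tool_pos: [0.2892, 0.189, 0.2229]
ee_rot: [-3.141, 0.002, 2.794]
wrist_force: [-0.5, 0.8, 0.6]
width: 0.0177
finger_force: 0.0
```

Request:
{"method": "servo_tool", "body": {
  "plan": [
    [-0.69,-0.91,0,0,0,0,0],
    [-0.69,-0.91,0,0,0,0,0],
    [-0.69,-0.91,0,0,0,0,0],
    [-0.69,-0.91,0,0,0,0,0]
  ]
}}

```text
time: 2.48
tool_pos: [0.324, 0.0803, 0.2226]
ee_rot: [-3.141, 0.002, 2.794]
wrist_force: [-0.6, 1.4, -1.2]
width: 0.0003
finger_force: 0.0
```

Request:
{"method": "servo_tool", "body": {
  "plan": [
    [-0.69,-0.91,0,0,0,0,0],
    [-0.69,-0.91,0,0,0,0,0],
    [-0.69,-0.91,0,0,0,0,0],
    [-0.69,-0.91,0,0,0,0,0]
  ]
}}

```text
time: 2.82
tool_pos: [0.3587, -0.0281, 0.2222]
ee_rot: [-3.141, 0.0, 2.796]
wrist_force: [0.3, 0.2, -0.8]
width: 0.0002
finger_force: 0.0
```

Request:
{"method": "servo_tool", "body": {
  "plan": [
    [-0.69,-0.91,0,0,0,0,0],
    [-0.69,-0.91,0,0,0,0,0],
    [-0.69,-0.91,0,0,0,0,0],
    [-0.69,-0.91,0,0,0,0,0]
  ]
}}

```text
time: 3.15
tool_pos: [0.3936, -0.1366, 0.2218]
ee_rot: [-3.141, -0.0, 2.798]
wrist_force: [-0.2, 0.5, 0.1]
width: 0.0006
finger_force: 0.0
```

Request:
{"method": "servo_tool", "body": {
  "plan": [
    [-0.69,-0.91,0,0,0,0,0],
    [-0.69,-0.91,0,0,0,0,0],
    [-0.69,-0.91,0,0,0,0,0],
    [-0.69,-0.91,0,0,0,0,0],
    [-0.69,-0.91,0,0,0,0,0]
  ]
}}

```text
time: 3.57
tool_pos: [0.4273, -0.2419, 0.2217]
ee_rot: [3.139, -0.002, 2.801]
wrist_force: [-0.5, 0.3, 0.3]
width: 0.0004
finger_force: 0.0
```

```bash
python3 - <<'E'
from h import *
c=cam("wrist"); im=cv2.cvtColor(robot.snapshot("wrist"),cv2.COLOR_RGB2BGR)
q=[.6346,-.1936,.0953]; rt=np.array([[np.cos(q[2]),-np.sin(q[2])],[np.sin(q[2]),np.cos(q[2])]])
for l,col in [((-.228,.0045,.056),(0,0,255)),((-.228,.0145,.056),(0,0,255)),((-.178,.0145,.056),(0,0,255)),((-.178,.0045,.056),(0,0,255)),((-.212,-.025,.025),(255,0,0)),((-.188,-.043,.062),(0,255,0))]:
    P=np.r_[rt@np.array(l[:2])+q[:2],l[2]]; u=proj(c,P)[0]; print(l,u.round(0)); cv2.circle(im,tuple(int(v) for v in u.round()),3,col,-1)
cv2.imwrite("pics/w1.png",im)
print(rel([.4259,-.2386,.042],[np.pi,0,2.8]))
E
```

```text
(-0.228, 0.0045, 0.056) [349. 192.]
(-0.228, 0.0145, 0.056) [359. 187.]
(-0.178, 0.0145, 0.056) [381. 237.]
(-0.178, 0.0045, 0.056) [371. 242.]
(-0.212, -0.025, 0.025) [326. 216.]
(-0.188, -0.043, 0.062) [319. 255.]
(array([0.017, 0.017, 1.801]), array([ 0.001, -0.001,  0.001]))
```

View pics/w1.png

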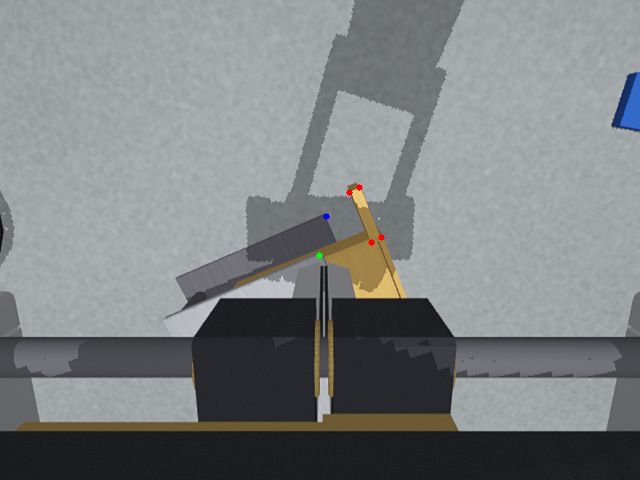

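The overlay matches the ear, whose tip is at (355,187), and the spot for the finger is free. Next I'll compute the arc waypoints.

Request:
{"method": "servo_tool", "body": {
  "plan": [
    [0,0,0.4,0,0,0,0],
    [0,0,0.7,0,0,0,0],
    [0,0,0.9,0,0,0,0],
    [0.02,0.02,0.9,0,0,0,0]
  ]
}}

```text
time: 3.95
tool_pos: [0.4227, -0.2364, 0.1276]
ee_rot: [3.138, -0.009, 2.803]
wrist_force: [-0.2, 1.0, -0.2]
width: 0.0004
finger_force: 0.0
```

Request:
{"method": "servo_tool", "body": {
  "plan": [
    [0,0,0.3,0,0,0,0],
    [0,0,0.6,0,0,0,0],
    [0,0,0.8,0,0,0,0],
    [0,0,0.9,0,0,0,0],
    [0,0,0.9,0,0,0,0]
  ]
}}

```text
time: 4.37
tool_pos: [0.4244, -0.2388, 0.0416]
ee_rot: [3.14, -0.003, 2.802]
wrist_force: [-0.3, 0.1, 0.5]
width: 0.0004
finger_force: 0.0
```

```bash
python3 - <<'E'
from h import *
o=robot.get_obs(); print(o["tool_pos"],o["ee_rot"],o["wrist_force"])
pin=np.array([.6346,-.1936]); y=.0953
A=R.from_euler('xyz',[np.pi,0,2.8])
prev=o["tool_pos"]
for th in np.r_[0:1.41:.1,1.45,1.5]:
    a=y-th; M=np.array([[np.cos(a),-np.sin(a)],[np.sin(a),np.cos(a)]])
    P=np.r_[pin+M@[-.212,-.0095],.042]; d=A.inv().apply(P-prev)/.1; print(round(th,2),P.round(3),d.round(2)); 
    if round(th,2) in (.4,.8,1.2): prev=P
E
```

```text
[ 0.4243608  -0.23876471  0.04155254] [ 3.14014596e+00 -2.78559724e-03  2.80224605e+00] [-0.27659136  0.13425164  0.4702872 ]
0.0 [ 0.424 -0.223  0.042] [ 0.05  0.15 -0.  ]
0.1 [ 0.423 -0.202  0.042] [ 0.14  0.34 -0.  ]
0.2 [ 0.423 -0.181  0.042] [ 0.21  0.54 -0.  ]
0.3 [ 0.425 -0.16   0.042] [ 0.26  0.75 -0.  ]
0.4 [ 0.43  -0.139  0.042] [ 0.29  0.96 -0.  ]
0.5 [ 0.436 -0.119  0.042] [0.01 0.21 0.  ]
0.6 [ 0.444 -0.099  0.042] [-0.01  0.42  0.  ]
0.7 [ 0.455 -0.081  0.042] [-0.04  0.63  0.  ]
0.8 [ 0.467 -0.064  0.042] [-0.1   0.84  0.  ]
0.9 [ 0.481 -0.047  0.042] [-0.08  0.2   0.  ]
1.0 [ 0.496 -0.033  0.042] [-0.17  0.39  0.  ]
1.1 [ 0.513 -0.02   0.042] [-0.29  0.57  0.  ]
1.2 [ 0.531 -0.008  0.042] [-0.42  0.73  0.  ]
1.3 [0.55  0.001 0.042] [-0.15  0.15  0.  ]
1.4 [0.57  0.008 0.042] [-0.31  0.29  0.  ]
1.45 [0.58  0.011 0.042] [-0.4   0.35  0.  ]
1.5 [0.59  0.014 0.042] [-0.48  0.41  0.  ]
```

Request:
{"method": "servo_tool", "body": {
  "plan": [
    [0.05,0.15,0,0,0,0,0],
    [0.1,0.25,0,0,0,0,0],
    [0.14,0.34,0,0,0,0,0],
    [0.18,0.44,0,0,0,0,0],
    [0.21,0.54,0,0,0,0,0],
    [0.24,0.64,0,0,0,0,0],
    [0.26,0.75,0,0,0,0,0],
    [0.28,0.86,0,0,0,0,0],
    [0.29,0.96,0,0,0,0,0]
  ]
}}

```text
time: 5.12
tool_pos: [0.4297, -0.1394, 0.0424]
ee_rot: [3.141, -0.0, 2.801]
wrist_force: [0.2, -1.6, 0.3]
width: 0.0004
finger_force: 0.5
```

Request:
{"method": "servo_tool", "body": {
  "plan": [
    [0.01,0.1,0,0,0,0,0],
    [0.01,0.21,0,0,0,0,0],
    [0,0.32,0,0,0,0,0],
    [-0.01,0.42,0,0,0,0,0],
    [-0.02,0.53,0,0,0,0,0],
    [-0.04,0.63,0,0,0,0,0],
    [-0.07,0.74,0,0,0,0,0],
    [-0.1,0.84,0,0,0,0,0]
  ]
}}

```text
time: 5.78
tool_pos: [0.4677, -0.0639, 0.0424]
ee_rot: [3.142, -0.0, 2.801]
wrist_force: [0.9, -2.1, 0.7]
width: 0.0003
finger_force: 0.5
```

Request:
{"method": "servo_tool", "body": {
  "plan": [
    [-0.04,0.1,0,0,0,0,0],
    [-0.08,0.2,0,0,0,0,0],
    [-0.12,0.3,0,0,0,0,0],
    [-0.17,0.39,0,0,0,0,0],
    [-0.23,0.48,0,0,0,0,0],
    [-0.29,0.57,0,0,0,0,0],
    [-0.35,0.65,0,0,0,0,0],
    [-0.42,0.73,0,0,0,0,0]
  ]
}}

```text
time: 6.45
tool_pos: [0.5319, -0.0095, 0.0424]
ee_rot: [-3.142, -0.0, 2.801]
wrist_force: [-0.7, -1.0, 0.4]
width: 0.0007
finger_force: 0.5
```

Request:
{"method": "servo_tool", "body": {
  "plan": [
    [-0.05,0.05,0,0,0,0,0],
    [-0.1,0.1,0,0,0,0,0],
    [-0.15,0.15,0,0,0,0,0],
    [-0.19,0.19,0,0,0,0,0],
    [-0.23,0.22,0,0,0,0,0],
    [-0.27,0.25,0,0,0,0,0],
    [-0.31,0.29,0,0,0,0,0]
  ]
}}

```text
time: 7.03
tool_pos: [0.5699, 0.0066, 0.0424]
ee_rot: [-3.14, -0.001, 2.801]
wrist_force: [-12.2, -6.9, 3.7]
width: 0.0005
finger_force: 7.4
```

Request:
{"method": "servo_tool", "body": {
  "plan": [
    [0.15,-0.1,0,0,0,0,0],
    [0.2,-0.15,0,0,0,0,0],
    [0.2,-0.15,-0.4,0,0,0,0],
    [0.2,-0.15,-0.8,0,0,0,0],
    [0.2,-0.15,-1,0,0,0,0],
    [0.2,-0.15,-1,0,0,0,0]
  ]
}}

```text
time: 7.53
tool_pos: [0.55, -0.0008, 0.1497]
ee_rot: [3.138, 0.013, 2.801]
wrist_force: [-0.1, -0.4, 0.6]
width: 0.0001
finger_force: 0.0
```

Request:
{"method": "servo_tool", "body": {
  "plan": [
    [0.3,0.3,-0.4,0,0,0,20],
    [0.6,0.6,-0.5,0,0,0,40],
    [0.9,0.9,-0.5,0,0,0,50],
    [0.9,0.9,-0.5,0,0,0,50]
  ]
}}

```text
time: 7.87
tool_pos: [0.4902, 0.1178, 0.1937]
ee_rot: [3.138, 0.001, 2.803]
wrist_force: [-0.1, -0.5, -0.2]
width: 0.024
finger_force: 0.0
```

```bash
python3 - <<'E'
from h import *
snap("scene","s2"); snap("side","d2")
o=robot.get_obs(); print(o["tool_pos"],o["ee_rot"],o["width"])
print(rel([.439,.279,.15],[np.pi,0,.228+np.pi]))
s=cv2.imread("pics/d2.png"); c=cv2.imread("pics/s2.png")
cs,cc=cam("side"),cam("scene")
pin=np.array([.6346,-.1936])
for th,col in [(1.4,(0,0,255)),(1.3,(0,255,0))]:
    a=.0953-th; M=np.array([[np.cos(a),-np.sin(a)],[np.sin(a),np.cos(a)]])
    mid=M@[-.083,-.068]+pin; print(th,mid.round(4))
    for im,k in [(s,cs),(c,cc)]:
        for l in [(.09,.075,.038),(-.09,.075,.038),(-.09,-.075,.038),(.09,-.075,.038)]:
            u=proj(k,np.r_[mid+M@l[:2],l[2]])[0]; cv2.circle(im,tuple(int(v) for v in u.round()),2,col,-1)
o=np.zeros((600,800,3),np.uint8); o[:480,:400]=cv2.resize(s[130:370,220:420],None,fx=2,fy=2); o[:480,400:]=cv2.resize(c[170:410,150:350],None,fx=2,fy=2); cv2.imwrite("pics/z2.png",o)
E
```

```text
[0.49044036 0.11674453 0.19261769] [3.14021758e+00 3.56384254e-04 2.80506162e+00] 0.03182349684302955
(array([1.021, 1.361, 0.428]), array([ 0.001,  0.   , -0.359]))
1.4 [ 0.5472 -0.1314]
1.3 [ 0.5414 -0.1404]
```

View pics/z2.png

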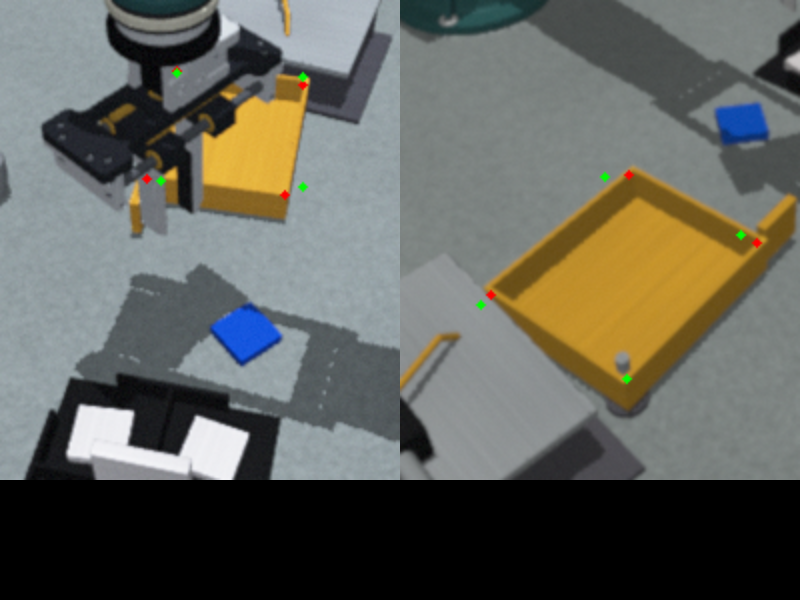

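The catch tray is at its stop: the red markers for 1.4 rad lie on its rim corners. Next I move above the kit and check the handle from close up.

Request:
{"method": "servo_tool", "body": {
  "plan": [
    [0.25,0.35,0,0,0,-0.08,50],
    [0.5,0.7,0,0,0,-0.16,50],
    [0.75,0.95,0,0,0,-0.24,50],
    [1,1,0,0,0,-0.32,50],
    [1,1,0,0,0,-0.36,50],
    [1,1,0,0,0,-0.36,50]
  ]
}}

```text
time: 8.47
tool_pos: [0.4302, 0.2421, 0.1913]
ee_rot: [-3.141, -0.001, -2.914]
wrist_force: [0.5, -0.0, -0.2]
width: 0.0498
finger_force: 0.0
```

```bash
python3 - <<'E'
from h import *
print(rel([.439,.279,.15],[np.pi,0,.228+np.pi]),robot.get_obs()["joint_positions"].round(2))
c=cam("wrist"); im=cv2.cvtColor(robot.snapshot("wrist"),cv2.COLOR_RGB2BGR)
q=[.4391,.2794,.2279]; rt=np.array([[np.cos(q[2]),-np.sin(q[2])],[np.sin(q[2]),np.cos(q[2])]])
for l in [(.04,.007,.084),(-.04,.007,.084),(-.04,-.007,.084),(.04,-.007,.084)]+[(a,b,.004) for a in(-.1,.1) for b in(-.1,.1)]:
    u=proj(c,np.r_[rt@np.array(l[:2])+q[:2],l[2]])[0]; print(l,u.round(0)); cv2.circle(im,tuple(int(v) for v in np.clip(u,-999,2000).round()),3,(0,0,255),-1)
cv2.imwrite("pics/w2.png",im)
E
```

```text
(array([-0.169,  0.341,  0.413]), array([-0.   , -0.001, -0.001])) [ 0.4  -0.03  1.55 -0.    1.62 -1.4 ]
(0.04, 0.007, 0.084) [376. 311.]
(-0.04, 0.007, 0.084) [380. 210.]
(-0.04, -0.007, 0.084) [360. 210.]
(0.04, -0.007, 0.084) [358. 311.]
(-0.1, -0.1, 0.004) [251. 130.]
(-0.1, 0.1, 0.004) [472. 130.]
(0.1, -0.1, 0.004) [260. 332.]
(0.1, 0.1, 0.004) [454. 332.]
```

View pics/w2.png

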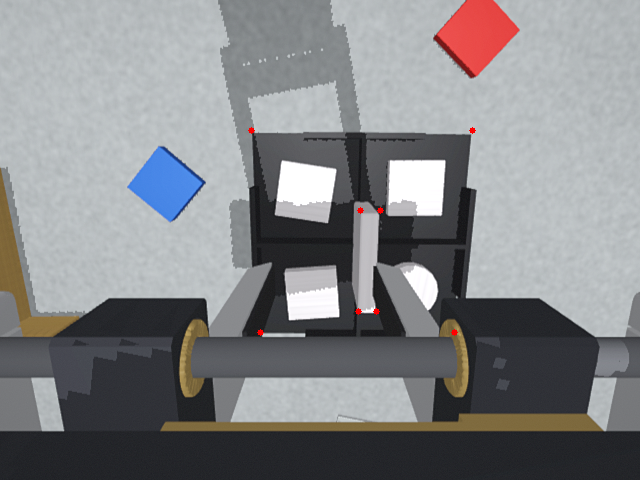

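The handle top (356–378, 204–311) matches the prediction to within 4 mm, and the yaw is right. I'll descend and grip.

Request:
{"method": "servo_tool", "body": {
  "plan": [
    [-0.1,0.2,0,0,0,0,50],
    [-0.17,0.33,0,0,0,0,50],
    [-0.17,0.33,0.1,0,0,0,50],
    [-0.17,0.33,0.4,0,0,0,50],
    [-0.17,0.33,0.6,0,0,0,50],
    [-0.17,0.33,0.6,0,0,0,50]
  ]
}}

```text
time: 9.02
tool_pos: [0.4372, 0.2755, 0.1263]
ee_rot: [-3.138, -0.011, -2.919]
wrist_force: [-0.1, 0.1, -0.4]
width: 0.05
finger_force: 0.0
```

Request:
{"method": "servo_tool", "body": {
  "plan": [
    [0,0,0.3,0,0,0,50],
    [0,0,0.5,0,0,0,50],
    [0,0,0.64,0,0,0,50],
    [0,0,0.64,0,0,0,50],
    [0,0,0.64,0,0,0,14],
    [0,0,0.64,0,0,0,8],
    [0,0,0.64,0,0,0,5],
    [0,0,0.64,0,0,0,5],
    [0,0,0.64,0,0,0,5],
    [0,0,0.64,0,0,0,5],
    [0,0,0.64,0,0,0,5],
    [0,0,0.64,0,0,0,5]
  ]
}}

```text
time: 10.02
tool_pos: [0.4403, 0.2785, 0.0694]
ee_rot: [3.141, 0.002, -2.917]
wrist_force: [-0.1, 1.3, 3.3]
width: 0.0137
finger_force: 30.0
```

```bash
python3 - <<'E'
from h import *
o=robot.get_obs(); print(o["tool_pos"],o["ee_rot"],o["width"],o["finger_force"],o["wrist_force"],o["wrist_torque"])
E
```

```text
[0.44026643 0.27846785 0.06937789] [ 3.14063412e+00  1.56002408e-03 -2.91702503e+00] 0.0137215226824329 29.99953955411911 [-0.11087157  1.34609465  3.29756271] [ 0.16896687  0.03907563 -0.18977108]
```

Request:
{"method": "servo_tool", "body": {
  "plan": [
    [0,0,-0.05,0,0,0,5],
    [0,0,-0.15,0,0,0,5],
    [0,0,-0.3,0,0,0,5],
    [0,0,-0.5,0,0,0,5],
    [0,0,-0.7,0,0,0,5],
    [0,0,-0.85,0,0,0,5],
    [0,0,-0.95,0,0,0,5],
    [0,0,-1,0,0,0,5],
    [0,0,-1,0,0,0,5]
  ]
}}

```text
time: 10.77
tool_pos: [0.4401, 0.278, 0.1691]
ee_rot: [3.141, 0.001, -2.917]
wrist_force: [-0.1, -0.5, -6.2]
width: 0.0139
finger_force: 30.0
```

```bash
cat >> h.py <<'E'
MID=np.array([.547,-.131]); PHI=-.235; D=np.array([np.cos(PHI),np.sin(PHI),0]); H=.0694
def pour(alpha,tz,back=.045):
    Rk=R.from_rotvec(alpha*np.cross([0,0,1],D))*R.from_euler('z',PHI-np.pi/4)
    o=np.r_[MID-back*D[:2],tz]-Rk.apply([.1,.1,0])
    return o+Rk.apply([0,0,H]), Rk*R.from_euler('xyz',[np.pi,0,np.pi])
def rows(poses,start,g=5):
    """poses list of (p,R); split to calls"""
    p0,R0=start; out=[]; last=start
    for p,Rr in poses:
        s=R0.inv().apply(p-p0)/.1; t=(R0.inv()*Rr).as_rotvec()/(np.pi/2)
        if np.abs(np.r_[s,t]).max()>.97 or len(out)==12:
            print(out); out=[]; s,t=s*0,t*0
            s_,t_=np.array(last_[:3]),np.array(last_[3:6])
            p0,R0=p0+R0.apply(s_*.1),R0*R.from_rotvec(t_*np.pi/2)
            s=R0.inv().apply(p-p0)/.1; t=(R0.inv()*Rr).as_rotvec()/(np.pi/2)
        last_=[round(float(v),2)+0. for v in np.r_[s,t]]; out.append(last_+[g])
    print(out)
def mj(n): u=np.arange(1,n+1)/n; return u**3*(10-15*u+6*u*u)
def now():
    o=robot.get_obs(); return o["tool_pos"],R.from_euler('xyz',o["ee_rot"])
E
python3 - <<'E'
from h import *
from scipy.spatial.transform import Slerp
o=robot.get_obs(); print(o["tool_pos"],o["ee_rot"],o["width"],o["wrist_force"],o["wrist_torque"],o["joint_positions"].round(2))
snap("side","lift")
print([(np.round(d["extent"]).tolist(),round(d["conf"],2)) for d in robot.find_in("disc","side")][:3],proj(cam("side"),[.474,.343,.115]))
S=now(); E_=pour(0,.08); print(E_[0],E_[1].as_euler('xyz'))
sl=Slerp([0,1],R.concatenate([S[1],E_[1]]))
rows([(S[0]+(E_[0]-S[0])*u,sl(u)) for u in mj(24)]+[E_],S)
for a in (10,20,35): p,r=pour(np.radians(a),.052); print(a,p.round(3))
E
```

```text
[0.44006645 0.27800793 0.16911553] [ 3.14141721e+00  9.15747479e-04 -2.91686690e+00] 0.013856250030273815 [-0.14656501 -0.48226316 -6.15833323] [ 0.05457432 -0.02633055  0.02337463] [ 0.45  0.04  1.53 -0.    1.57 -1.34]
[([248.0, 375.0, 36.0, 37.0], 0.97)] [[247.44038514 375.44800323]]
[ 0.36570256 -0.08759309  0.1494    ] [3.14159265 0.         2.12119449]
[[0.0, 0.0, 0.0, 0.0, 0.0, 0.0, 5], [0.01, -0.02, 0.0, 0.0, 0.0, 0.0, 5], [0.02, -0.05, 0.0, 0.0, 0.0, 0.01, 5], [0.05, -0.12, 0.01, 0.0, 0.0, 0.03, 5], [0.1, -0.22, 0.01, 0.0, 0.0, 0.05, 5], [0.16, -0.35, 0.02, 0.0, 0.0, 0.08, 5], [0.23, -0.52, 0.03, 0.0, 0.0, 0.12, 5], [0.32, -0.71, 0.04, 0.0, 0.0, 0.17, 5], [0.42, -0.93, 0.05, 0.0, 0.0, 0.22, 5]]
[[0.02, -0.27, 0.01, 0.0, 0.0, 0.05, 5], [0.04, -0.55, 0.03, 0.0, 0.0, 0.11, 5], [0.06, -0.84, 0.04, 0.0, 0.0, 0.18, 5]]
[[-0.05, -0.28, 0.02, 0.0, 0.0, 0.06, 5], [-0.11, -0.56, 0.03, 0.0, 0.0, 0.12, 5], [-0.17, -0.82, 0.04, 0.0, 0.0, 0.17, 5]]
[[-0.11, -0.22, 0.02, 0.0, 0.0, 0.06, 5], [-0.2, -0.41, 0.03, 0.0, 0.0, 0.1, 5], [-0.29, -0.57, 0.03, 0.0, 0.0, 0.14, 5], [-0.35, -0.7, 0.04, 0.0, 0.0, 0.17, 5], [-0.4, -0.8, 0.05, 0.0, 0.0, 0.19, 5], [-0.44, -0.86, 0.05, 0.0, 0.0, 0.21, 5], [-0.45, -0.9, 0.05, 0.0, 0.0, 0.22, 5], [-0.46, -0.91, 0.05, 0.0, 0.0, 0.22, 5], [-0.46, -0.91, 0.05, 0.0, 0.0, 0.22, 5], [-0.46, -0.91, 0.05, 0.0, 0.0, 0.22, 5]]
10 [ 0.38  -0.091  0.145]
20 [ 0.397 -0.095  0.166]
35 [ 0.429 -0.103  0.19 ]
```

Request:
{"method": "servo_tool", "body": {
  "plan": [
    [0.01,-0.02,0,0,0,0,5],
    [0.02,-0.05,0,0,0,0.01,5],
    [0.05,-0.12,0.01,0,0,0.03,5],
    [0.1,-0.22,0.01,0,0,0.05,5],
    [0.16,-0.35,0.02,0,0,0.08,5],
    [0.23,-0.52,0.03,0,0,0.12,5],
    [0.32,-0.71,0.04,0,0,0.17,5],
    [0.42,-0.93,0.05,0,0,0.22,5]
  ]
}}

```text
time: 11.53
tool_pos: [0.4189, 0.1763, 0.1633]
ee_rot: [-3.141, -0.0, 3.015]
wrist_force: [0.1, -0.8, -7.1]
width: 0.0137
finger_force: 30.0
```

Request:
{"method": "servo_tool", "body": {
  "plan": [
    [0.02,-0.27,0.01,0,0,0.05,5],
    [0.04,-0.55,0.03,0,0,0.11,5],
    [0.06,-0.84,0.04,0,0,0.18,5]
  ]
}}

```text
time: 11.78
tool_pos: [0.4023, 0.0932, 0.1592]
ee_rot: [-3.141, 0.0, 2.731]
wrist_force: [0.8, -1.2, -6.4]
width: 0.0137
finger_force: 30.0
```

Request:
{"method": "servo_tool", "body": {
  "plan": [
    [-0.05,-0.28,0.02,0,0,0.06,5],
    [-0.11,-0.56,0.03,0,0,0.12,5],
    [-0.17,-0.82,0.04,0,0,0.17,5]
  ]
}}

```text
time: 12.03
tool_pos: [0.3854, 0.0109, 0.1554]
ee_rot: [-3.141, 0.001, 2.463]
wrist_force: [0.1, -0.7, -6.2]
width: 0.0139
finger_force: 30.0
```

Request:
{"method": "servo_tool", "body": {
  "plan": [
    [-0.11,-0.22,0.02,0,0,0.06,5],
    [-0.2,-0.41,0.03,0,0,0.1,5],
    [-0.29,-0.57,0.03,0,0,0.14,5],
    [-0.35,-0.7,0.04,0,0,0.17,5],
    [-0.4,-0.8,0.05,0,0,0.19,5],
    [-0.44,-0.86,0.05,0,0,0.21,5],
    [-0.45,-0.9,0.05,0,0,0.22,5],
    [-0.46,-0.91,0.05,0,0,0.22,5],
    [-0.46,-0.91,0.05,0,0,0.22,5]
  ]
}}

```text
time: 12.78
tool_pos: [0.3663, -0.0867, 0.1506]
ee_rot: [3.141, 0.0, 2.125]
wrist_force: [-0.4, -0.4, -6.6]
width: 0.0136
finger_force: 30.0
```

```bash
python3 - <<'E'
from h import *
o=robot.get_obs(); print(o["tool_pos"],o["ee_rot"],o["wrist_force"],o["joint_positions"].round(2))
im=cv2.cvtColor(robot.snapshot("scene"),cv2.COLOR_RGB2BGR); c=cam("scene")
for P in list(np.array([[.366,-.088,.084]])+0)+[np.r_[MID-.045*D[:2],.08]]:
    cv2.circle(im,tuple(int(v) for v in proj(c,P)[0]),3,(0,0,255),-1)
cv2.imwrite("pics/pre.png",im)
print([(np.round(d["extent"]).tolist(),round(d["conf"],2)) for d in robot.find_in("disc","scene")][:3])
S=now(); dg=np.radians
tr=[(1,.079),(2,.077),(3.5,.073),(5,.069),(6.5,.064),(8,.06),(9.5,.056),(11,.053),(12,.052),(12.5,.052),(12.5,.052)]
rows([pour(dg(a),z) for a,z in tr],S)
S=pour(dg(12.5),.052)
rows([pour(dg(a),.052) for a in np.r_[13:22:.8]],S)
S=pour(dg(21.8),.052)
rows([pour(dg(a),.052) for a in np.r_[22.5:36:1.2]],S)
E
```

```text
[ 0.366318  -0.0867462  0.1505693] [3.14107047e+00 4.85312687e-05 2.12475420e+00] [-0.36650057 -0.41392051 -6.56057565] [-0.38 -0.29  1.86  0.    1.57 -0.94]
[([238.0, 240.0, 29.0, 26.0], 0.59), ([214.0, 367.0, 267.0, 226.0], 0.28)]
[[-0.02, -0.01, 0.0, 0.01, 0.01, 0.0, 5], [-0.02, 0.0, -0.01, 0.02, 0.02, 0.0, 5], [-0.04, 0.02, 0.0, 0.03, 0.03, 0.0, 5], [-0.05, 0.03, 0.0, 0.04, 0.04, 0.0, 5], [-0.07, 0.05, 0.02, 0.05, 0.05, 0.0, 5], [-0.09, 0.06, 0.02, 0.06, 0.06, 0.0, 5], [-0.1, 0.08, 0.03, 0.07, 0.07, 0.0, 5], [-0.12, 0.1, 0.02, 0.09, 0.09, 0.0, 5], [-0.13, 0.11, 0.01, 0.09, 0.09, 0.0, 5], [-0.14, 0.12, 0.0, 0.1, 0.1, 0.0, 5], [-0.14, 0.12, 0.0, 0.1, 0.1, 0.0, 5]]
[[0.0, 0.0, -0.01, 0.0, 0.0, 0.0, 5], [-0.01, 0.01, -0.03, 0.01, 0.01, 0.0, 5], [-0.02, 0.02, -0.05, 0.02, 0.02, 0.0, 5], [-0.03, 0.03, -0.07, 0.02, 0.02, 0.0, 5], [-0.03, 0.03, -0.09, 0.03, 0.03, 0.0, 5], [-0.04, 0.04, -0.11, 0.04, 0.04, 0.0, 5], [-0.05, 0.05, -0.13, 0.04, 0.04, 0.0, 5], [-0.06, 0.06, -0.15, 0.05, 0.05, 0.0, 5], [-0.07, 0.07, -0.16, 0.05, 0.05, 0.0, 5], [-0.07, 0.07, -0.18, 0.06, 0.06, 0.0, 5], [-0.08, 0.08, -0.2, 0.07, 0.07, 0.0, 5], [-0.09, 0.09, -0.22, 0.07, 0.07, 0.0, 5]]
[[-0.01, 0.01, -0.02, 0.01, 0.01, 0.0, 5], [-0.02, 0.02, -0.05, 0.01, 0.01, 0.0, 5], [-0.03, 0.03, -0.08, 0.02, 0.02, 0.0, 5], [-0.04, 0.04, -0.1, 0.03, 0.03, 0.0, 5], [-0.05, 0.05, -0.13, 0.04, 0.04, 0.0, 5], [-0.06, 0.06, -0.16, 0.05, 0.05, 0.0, 5], [-0.08, 0.08, -0.19, 0.06, 0.06, 0.0, 5], [-0.09, 0.09, -0.21, 0.07, 0.07, 0.0, 5], [-0.1, 0.1, -0.24, 0.08, 0.08, 0.0, 5], [-0.12, 0.12, -0.27, 0.09, 0.09, 0.0, 5], [-0.13, 0.13, -0.29, 0.1, 0.1, 0.0, 5], [-0.15, 0.15, -0.32, 0.11, 0.11, 0.0, 5]]
```

View pics/pre.png

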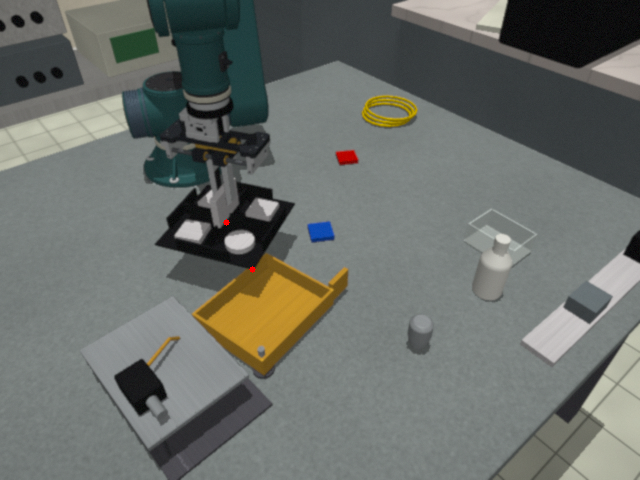

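The kit corner (about 250,266) points into the catch tray and the disc is at (238,240). I'll start tilting.

Request:
{"method": "servo_tool", "body": {
  "plan": [
    [-0.02,0,0,0.01,0.01,0,5],
    [-0.02,0,-0.01,0.02,0.02,0,5],
    [-0.04,0.02,0,0.03,0.03,0,5],
    [-0.05,0.03,0,0.04,0.04,0,5],
    [-0.07,0.05,0.02,0.05,0.05,0,5],
    [-0.09,0.06,0.02,0.06,0.06,0,5],
    [-0.1,0.08,0.03,0.07,0.07,0,5],
    [-0.12,0.1,0.02,0.09,0.09,0,5],
    [-0.13,0.11,0.01,0.09,0.09,0,5],
    [-0.14,0.12,0,0.1,0.1,0,5],
    [-0.14,0.12,0,0.1,0.1,0,5]
  ]
}}

```text
time: 13.8
tool_pos: [0.3849, -0.0925, 0.1505]
ee_rot: [-2.983, -0.157, 2.113]
wrist_force: [0.1, 0.8, -6.7]
width: 0.0134
finger_force: 30.0
```

Request:
{"method": "servo_tool", "body": {
  "plan": [
    [0,0,-0.01,0,0,0,5],
    [-0.01,0.01,-0.03,0.01,0.01,0,5],
    [-0.02,0.02,-0.05,0.02,0.02,0,5],
    [-0.03,0.03,-0.07,0.02,0.02,0,5],
    [-0.03,0.03,-0.09,0.03,0.03,0,5],
    [-0.04,0.04,-0.11,0.04,0.04,0,5],
    [-0.05,0.05,-0.13,0.04,0.04,0,5],
    [-0.06,0.06,-0.15,0.05,0.05,0,5],
    [-0.07,0.07,-0.16,0.05,0.05,0,5],
    [-0.07,0.07,-0.18,0.06,0.06,0,5],
    [-0.08,0.08,-0.2,0.07,0.07,0,5],
    [-0.09,0.09,-0.22,0.07,0.07,0,5]
  ]
}}

```text
time: 14.8
tool_pos: [0.4014, -0.0964, 0.1689]
ee_rot: [-2.867, -0.265, 2.089]
wrist_force: [0.2, 0.3, -5.1]
width: 0.0135
finger_force: 30.0
```

```bash
python3 - <<'E'
from h import *
o=robot.get_obs(); print(o["tool_pos"],pour(np.radians(21.8),.052)[0],o["wrist_force"],o["joint_positions"].round(2))
t=now()[1].apply([0,0,1]); print("tilt",np.degrees(np.arccos(-t[2])),np.arctan2(-t[1],-t[0]))
snap("scene","mid"); snap("side","midside")
for n in("scene","side"): print([(np.round(d["extent"]).tolist(),round(d["conf"],2)) for d in robot.find_in("disc",n)][:3])
print([(np.round(d["extent"]).tolist(),round(d["conf"],2)) for d in robot.find_in("square_a","scene")])
a=cv2.imread("pics/mid.png")[150:400,120:370]; b=cv2.imread("pics/midside.png")[80:330,260:510]
cv2.imwrite("pics/z3.png",cv2.resize(np.hstack([a,b]),(800,400)))
E
```

```text
[ 0.40138115 -0.09639138  0.16888343] [ 0.40060275 -0.09594903  0.16895626] [ 0.1738799   0.29608498 -5.09186711] [-0.34  0.08  1.53 -0.04  1.91 -0.9 ]
tilt 21.728641478715588 -0.23113706586313515
[([260.0, 304.0, 30.0, 28.0], 0.64)]
[([343.0, 205.0, 17.0, 17.0], 0.68)]
[([212.0, 196.0, 12.0, 19.0], 0.71), ([269.0, 215.0, 29.0, 27.0], 0.68), ([321.0, 231.0, 24.0, 25.0], 0.65), ([196.0, 237.0, 37.0, 26.0], 0.63), ([345.0, 158.0, 20.0, 17.0], 0.62)]
```

View pics/z3.png

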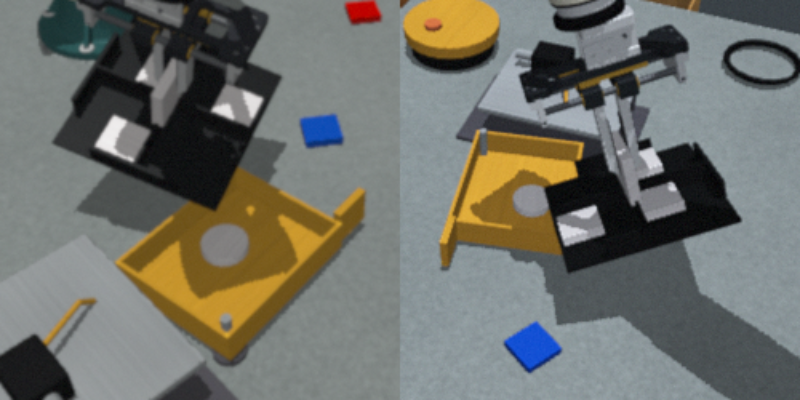

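The disc already lies flat in the catch tray and all three squares are still in the kit. Now I level the kit and take it back.

```bash
python3 - <<'E'
from h import *
from scipy.spatial.transform import Slerp
S=now(); al=np.radians(21.7)
rows([pour(al*(1-u),.052+.06*u) for u in mj(12)],S)
S=pour(0,.112); E_=(np.array([.4401,.278,.172]),R.from_euler('xyz',[np.pi,0,-2.917]))
sl=Slerp([0,1],R.concatenate([S[1],E_[1]]))
rows([(S[0]+(E_[0]-S[0])*u,sl(u)) for u in mj(24)]+[E_],S)
E
```

```text
[[0.01, 0.0, 0.01, 0.0, 0.0, 0.0, 5], [0.02, -0.01, 0.0, -0.01, 0.0, 0.0, 5], [0.04, -0.04, 0.0, -0.02, -0.02, 0.0, 5], [0.07, -0.07, 0.0, -0.04, -0.03, 0.0, 5], [0.11, -0.11, 0.0, -0.06, -0.06, 0.0, 5], [0.16, -0.15, 0.0, -0.09, -0.08, 0.0, 5], [0.2, -0.19, 0.01, -0.11, -0.11, 0.0, 5], [0.23, -0.22, 0.01, -0.13, -0.13, 0.0, 5], [0.25, -0.25, 0.02, -0.15, -0.15, 0.0, 5], [0.27, -0.26, 0.02, -0.16, -0.16, 0.0, 5], [0.27, -0.27, 0.02, -0.17, -0.17, 0.0, 5], [0.27, -0.27, 0.02, -0.17, -0.17, 0.0, 5]]
[[0.0, 0.0, 0.0, 0.0, 0.0, 0.0, 5], [0.01, 0.01, 0.0, 0.0, 0.0, 0.0, 5], [0.04, 0.04, 0.0, 0.0, 0.0, -0.01, 5], [0.1, 0.09, 0.0, 0.0, 0.0, -0.03, 5], [0.18, 0.16, 0.01, 0.0, 0.0, -0.05, 5], [0.28, 0.26, 0.01, 0.0, 0.0, -0.08, 5], [0.42, 0.39, 0.01, 0.0, 0.0, -0.12, 5], [0.57, 0.53, 0.02, 0.0, 0.0, -0.17, 5], [0.75, 0.7, 0.03, 0.0, 0.0, -0.22, 5], [0.95, 0.88, 0.03, 0.0, 0.0, -0.27, 5]]
[[0.1, 0.26, 0.01, 0.0, 0.0, -0.06, 5], [0.22, 0.53, 0.02, 0.0, 0.0, -0.13, 5], [0.33, 0.8, 0.02, 0.0, 0.0, -0.19, 5]]
[[0.03, 0.28, 0.01, 0.0, 0.0, -0.06, 5], [0.05, 0.54, 0.02, 0.0, 0.0, -0.11, 5], [0.07, 0.78, 0.02, 0.0, 0.0, -0.17, 5]]
[[-0.03, 0.22, 0.01, 0.0, 0.0, -0.04, 5], [-0.06, 0.4, 0.01, 0.0, 0.0, -0.08, 5], [-0.09, 0.54, 0.02, 0.0, 0.0, -0.11, 5], [-0.11, 0.65, 0.02, 0.0, 0.0, -0.13, 5], [-0.12, 0.72, 0.02, 0.0, 0.0, -0.15, 5], [-0.13, 0.76, 0.02, 0.0, 0.0, -0.16, 5], [-0.13, 0.77, 0.02, 0.0, 0.0, -0.16, 5], [-0.13, 0.78, 0.02, 0.0, 0.0, -0.16, 5], [-0.13, 0.78, 0.02, 0.0, 0.0, -0.16, 5]]
```

Request:
{"method": "servo_tool", "body": {
  "plan": [
    [0.01,0,0,0,0,0,5],
    [0.02,-0.01,0,-0.01,0,0,5],
    [0.04,-0.04,0,-0.02,-0.02,0,5],
    [0.07,-0.07,0,-0.04,-0.03,0,5],
    [0.11,-0.11,0,-0.06,-0.06,0,5],
    [0.16,-0.15,0,-0.09,-0.08,0,5],
    [0.2,-0.19,0.01,-0.11,-0.11,0,5],
    [0.23,-0.22,0.01,-0.13,-0.13,0,5],
    [0.25,-0.25,0.02,-0.15,-0.15,0,5],
    [0.27,-0.26,0.02,-0.16,-0.16,0,5],
    [0.27,-0.27,0.02,-0.17,-0.17,0,5],
    [0.27,-0.27,0.02,-0.17,-0.17,0,5]
  ]
}}

```text
time: 16.05
tool_pos: [0.3646, -0.0877, 0.1815]
ee_rot: [3.141, 0.0, 2.125]
wrist_force: [0.4, 0.7, -5.7]
width: 0.0135
finger_force: 30.0
```

Request:
{"method": "servo_tool", "body": {
  "plan": [
    [0.01,0.01,0,0,0,0,5],
    [0.04,0.04,0,0,0,-0.01,5],
    [0.1,0.09,0,0,0,-0.03,5],
    [0.18,0.16,0.01,0,0,-0.05,5],
    [0.28,0.26,0.01,0,0,-0.08,5],
    [0.42,0.39,0.01,0,0,-0.12,5],
    [0.57,0.53,0.02,0,0,-0.17,5],
    [0.75,0.7,0.03,0,0,-0.22,5],
    [0.95,0.88,0.03,0,0,-0.27,5]
  ]
}}

```text
time: 16.8
tool_pos: [0.3906, 0.0407, 0.1778]
ee_rot: [-3.141, -0.001, 2.554]
wrist_force: [1.0, -0.3, -6.2]
width: 0.0139
finger_force: 30.0
```

Request:
{"method": "servo_tool", "body": {
  "plan": [
    [0.1,0.26,0.01,0,0,-0.06,5],
    [0.22,0.53,0.02,0,0,-0.13,5],
    [0.33,0.8,0.02,0,0,-0.19,5]
  ]
}}

```text
time: 17.05
tool_pos: [0.4075, 0.1263, 0.1757]
ee_rot: [-3.141, -0.002, 2.855]
wrist_force: [-0.2, -0.6, -6.0]
width: 0.0135
finger_force: 30.0
```

Request:
{"method": "servo_tool", "body": {
  "plan": [
    [0.03,0.28,0.01,0,0,-0.06,5],
    [0.05,0.54,0.02,0,0,-0.11,5],
    [0.07,0.78,0.02,0,0,-0.17,5]
  ]
}}

```text
time: 17.3
tool_pos: [0.4233, 0.2033, 0.1735]
ee_rot: [3.142, -0.002, 3.122]
wrist_force: [0.3, -0.7, -5.4]
width: 0.0137
finger_force: 30.0
```

Request:
{"method": "servo_tool", "body": {
  "plan": [
    [-0.03,0.22,0.01,0,0,-0.04,5],
    [-0.06,0.4,0.01,0,0,-0.08,5],
    [-0.09,0.54,0.02,0,0,-0.11,5],
    [-0.11,0.65,0.02,0,0,-0.13,5],
    [-0.12,0.72,0.02,0,0,-0.15,5],
    [-0.13,0.76,0.02,0,0,-0.16,5],
    [-0.13,0.78,0.02,0,0,-0.16,5],
    [-0.13,0.78,0.02,0,0,-0.16,5]
  ]
}}

```text
time: 17.97
tool_pos: [0.4386, 0.2781, 0.1723]
ee_rot: [-3.141, -0.0, -2.917]
wrist_force: [1.1, -0.7, -6.8]
width: 0.014
finger_force: 30.0
```

```bash
python3 - <<'E'
from h import *
print(rel([.4401,.278,.0694],[np.pi,0,-2.917]),now()[0],robot.get_obs()["ee_rot"])
E
```

```text
(array([-0.015, -0.004,  1.029]), array([-0., -0., -0.])) [0.43862298 0.27806123 0.17234873] [-3.14139772e+00 -2.62018322e-04 -2.91748124e+00]
```

Now lower it in two steps: first 95 mm, then a slow touch-down.

Request:
{"method": "servo_tool", "body": {
  "plan": [
    [0,0,0.05,0,0,0,5],
    [0,0,0.15,0,0,0,5],
    [0,0,0.3,0,0,0,5],
    [0,0,0.5,0,0,0,5],
    [0,0,0.68,0,0,0,5],
    [0,0,0.82,0,0,0,5],
    [0,0,0.92,0,0,0,5],
    [0,0,0.96,0,0,0,5],
    [0,0,0.98,0,0,0,5],
    [0,0,0.98,0,0,0,5]
  ]
}}

```text
time: 18.8
tool_pos: [0.4387, 0.2781, 0.0744]
ee_rot: [3.142, 0.0, -2.917]
wrist_force: [0.4, 0.8, -5.3]
width: 0.0137
finger_force: 30.0
```

Request:
{"method": "servo_tool", "body": {
  "plan": [
    [0,0,0.02,0,0,0,5],
    [0,0,0.03,0,0,0,5],
    [0,0,0.04,0,0,0,5],
    [0,0,0.05,0,0,0,5],
    [0,0,0.05,0,0,0,5]
  ]
}}

```text
time: 19.22
tool_pos: [0.4387, 0.2784, 0.0695]
ee_rot: [3.141, 0.0, -2.917]
wrist_force: [0.1, -0.5, -5.4]
width: 0.0139
finger_force: 30.0
```

Request:
{"method": "servo_tool", "body": {
  "plan": [
    [0,0,0.01,0,0,0,5],
    [0,0,0.02,0,0,0,5],
    [0,0,0.02,0,0,0,5]
  ]
}}

```text
time: 19.47
tool_pos: [0.439, 0.2785, 0.0694]
ee_rot: [3.141, 0.002, -2.917]
wrist_force: [-3.5, -1.3, 4.3]
width: 0.0138
finger_force: 30.0
```

Touched down. I release to 50 mm and retreat straight up.

Request:
{"method": "servo_tool", "body": {
  "plan": [
    [0,0,0,0,0,0,20],
    [0,0,0,0,0,0,30],
    [0,0,0,0,0,0,40],
    [0,0,0,0,0,0,50],
    [0,0,0,0,0,0,50],
    [0,0,0,0,0,0,50],
    [0,0,-0.2,0,0,0,50],
    [0,0,-0.5,0,0,0,50],
    [0,0,-0.8,0,0,0,50],
    [0,0,-1,0,0,0,50],
    [0,0,-1,0,0,0,50]
  ]
}}

```text
time: 20.38
tool_pos: [0.4413, 0.2796, 0.1731]
ee_rot: [3.139, 0.01, -2.917]
wrist_force: [1.2, 0.8, 0.5]
width: 0.0502
finger_force: 0.0
```

Request:
{"method": "servo_tool", "body": {
  "plan": [
    [0,0,-0.4,0,0,0,50],
    [0,0,-0.8,0,0,0,50],
    [0,0,-0.8,0,0,0,50],
    [0,0,-0.8,0,0,0,50]
  ]
}}

```text
time: 20.72
tool_pos: [0.4396, 0.2788, 0.2493]
ee_rot: [3.14, 0.005, -2.917]
wrist_force: [0.1, 0.1, -1.6]
width: 0.05
finger_force: 0.0
```

```bash
python3 - <<'E'
from h import *
a=snap("scene","end"); snap("side","endside")
a=cv2.imread("pics/end.png")[130:400,130:530]; b=cv2.imread("pics/endside.png")[130:480,180:480]
cv2.imwrite("pics/z4.png",np.hstack([cv2.resize(a,(480,324)),cv2.resize(b,(278,324))]))
print(robot.get_obs()["tool_pos"])
E
```

```text
[0.43814381 0.27804644 0.24556365]
```

View pics/z4.png

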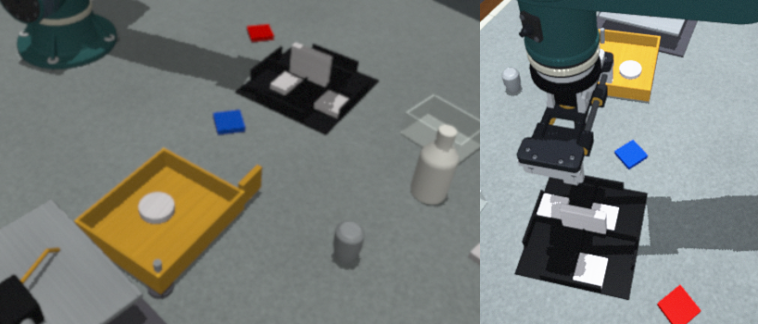

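The disc lies in the catch tray at its stop, the kit is flat with its three squares inside, and the gripper is clear. Handing in.

```bash
python3 -c "
from bench import robot
print(robot.close_job())"
```

```text
the job is handed in; nothing more can be done
None
```

The job is handed in; no verdict came back. In the last pictures the round blank lies in the catch tray, which is swung out to its stop, and the kit tray stands flat on the bench with its three squares inside.

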